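# Focus the bench magnifier by four clicks and hold it

### The job

Unlock the magnifier's focus stand by turning its black lock knob clockwise until it clicks past its detent and seats, then swing the click lever from its rest by its upright post exactly four clicks anticlockwise - never on to the fifth - to raise the lens over the circuit board. The lever springs back if let go, so finish with the robot's fingers still holding it still at the fourth click. Leave the board and the other things on the bench where they are.

Things in the scene. Friction and masses are not known exactly. Their poses are not given: they have to be found in the camera images.
- stand: Magnifier's focus stand, bolted down: grey base 200 x 290 x 35 mm (its x, y, z); at its far left a steel column 241 mm high carries a lens (130 to 200 mm up) over the circuit board. Origin: centre of the underside; x to far side, y to left (lens side), z up. Lock knob front left, click lever in the middle; white marks on the base by the post's path, one at rest and one per click.
- lock_knob (a joint): Angle of the lock knob (rad): 0 locked, as found; grows clockwise seen from above. One detent hump at about 0.55 (up to 0.14 N m), after which it snaps towards its seat at 1.1; hard stop 1.16. Turning it sinks a brass pin beside the lever bar; past 0.8 the pin is clear. While it stands up it blocks the lever about 0.07 rad from rest.
- lock_knob_grip (a point): Point on the lock knob's vertical axis at the height to grip, 72 mm above the bench. The knob is black: a bar handle 42 mm long, 14 mm thick, top 79 mm above the bench, on a disc 44 mm across whose top is 49 mm up. The bar lies along this point's x axis (the stand's x when locked); the point turns with the knob.
- focus_lever (a joint): Angle of the click lever (rad): 0 at its rest stop, as found; grows anticlockwise from above. Clicks seat every 0.22 (fourth at 0.88); hard stop 1.32. Resistance at the grip: 7 to 8 N a quarter of the way between seats, 1 to 2 N at three quarters (the drop is the click), 4 to 5 N on a seat. It does not latch: let go, it springs back to 0. A click lifts the lens 8 mm.
- focus_grip: The lever's grip: upright black round post, 14 mm in diameter, 46 mm tall, on the end of the steel lever bar (12 mm wide, 10 mm thick). Origin: on the post's axis at its foot, 49 mm above the bench; the post's top is 95 mm above it. The post is 85 mm from the lever's pivot, on the robot's side; it is a sleeve free to spin.
- lever_pivot (a point): Point on the lever's vertical pivot axis, level with the foot of the grip (49 mm above the bench). Its axes are the stand's. In them the grip lies at 85 mm x (-cos(0.44 - angle), sin(0.44 - angle)), angle being the lever's.
- board: Loose green circuit board 100 x 80 x 4 mm with parts up to 16 mm tall, on the bench under the lens. Origin: centre of its underside. Bystander.
- capacitor_a: Loose black capacitor standing on the bench to the right of the stand, 24 mm in diameter, 36 mm tall. Origin: centre of its underside. Bystander.
- capacitor_b: A second such capacitor, also right of the stand. Bystander.
- solder_spool: Small metal spool with black flanges standing to the right of the stand, 56 mm in diameter, 44 mm tall. Origin: centre of its underside. Bystander.
- tip_tin: Small open aluminium tin at the left, 70 mm across, 35 mm tall. Origin: centre of its underside. Bystander.
- screwdriver: Black-handled screwdriver, 160 mm long, lying at the right. Bystander.
- meter: Grey hand meter 75 x 140 x 32 mm lying at the left. Origin: centre of its underside. Bystander.

How it is judged:
By the outcome, as a careful person would: the job done as asked, in the order asked, and still so for the second after the job is handed in, while the arm keeps its last pose, push and grip.
It also fails if it takes over 64 s, if anything falls off the work surface, if the arm or the gripper's body presses on something with over 40 N, if the wrist force passes 120 N, or if a joint passes its speed limit or range.

### The arm

A 6-joint arm with a two-finger parallel gripper is mounted at the origin on the work surface. World frame = base frame: x ahead of the robot, y to its left, z up, the work surface at z = 0. Lengths are in m, angles in rad, forces in N, time in s.
With the tool pointing down it reaches from about 0.3 to 0.85 m from the base axis. Payload 5.4 kg.
Tool frame: the origin (TCP) lies at the very end of the fingers, on their centre line; the grasp point (between the pads) lies pinch_z behind it (pinch_z is the distance from the TCP to the grasp point, in m); z points along the fingers, y is the line along which they close (so a half turn about z gives the same grasp; the last joint's range is limited). The gripper opens to 85 mm and grips with 20 to 120 N. Pads are 22 mm wide; open, the fingers measure 114 mm over their backs; the gripper's body (76 mm by 85 mm) begins 54 mm behind the grasp point. The pads swing forward as they close: fully open they stand 13 mm farther back than shut.
Start: joints at [-1.474, 0.158, 1.597, -0, 1.386, -0.21], TCP at [0.174, -0.548, 0.231] pointing down, gripper open.
Joint ranges: [-2.91, 2.91], [-0.94, 2.29], [0.18, 2.7], [-1.29, 4.43], [0.17, 2.64], [-3, 3]. Speed limits (rad/s): [2.57, 2.57, 3.14, 3.14, 3.14, 3.14].

### API

Orientations are given as a rotation vector (axis times angle).
In Python, from station import * gives the robot as it stands. The module is installed in compiled form; this text tells all that it offers.
- The arm moves only by the shell command python3 -m handwheel 'ROWS'. ROWS is JSON, a list that holds one entry, the list of rows, each a list of 7 numbers: the shift along the tool's x, y, z in mm, then the turn, a rotation vector about the tool's x, y, z in rad, then the opening, from 0 (shut) to 1 (fully open). A call has 1 to 10 rows; each row shifts and turns the commanded pose from where the row before left it, along the tool's axes as they then stand; what a row does not reach is not made up. A row lasts 1/12 s, in which the tool goes at most 41.7 mm and 7.16 degrees, less where a joint would pass 70% of its speed; a pose out of reach is approached as far as the arm can. A call with a gripper value outside its range is refused whole. The fingers move at their own pace and stop on an object; the grip force is fixed at half the most. Time passes only in rows, so rows that do not move let the fingers close. It gives the time, the measured TCP pose, the force, the opening and the grip force at its end, in the units of the state.
- read_state(): the state, without advancing time (a new reading comes with each control period).
- camera(name): name is "scene" or "top"; returns the picture (480x640x3 uint8, red, green, blue); there is no depth.
- camera_params(name): a dict with "K" (3x3 intrinsics, pixels), "k1" (the pictures are not rectified: a ray, as slopes to the right and down, at radius r is drawn at 1 + k1 r^2 times it, then the intrinsics apply), "rvec" (rotation vector, rad) and "tvec" (3), from world to camera coordinates, as OpenCV has them. Camera axes: x right, y down, z forward; pixel columns grow to the right and rows downward; lengths in m; the calibration is good to about 2 mm. A picture is of the moment at which its call begins. camera_params takes no time and is no camera call.
- finish_job(): hands the job in; it is judged then, once.
Trained networks look in the newest picture that a camera, given by its name, has taken for a name from the list of things; names that differ only in an ending like _2 or _b are one class to them, and where a whole thing is asked for, a point or a joint stands for the part that bears it (a point fixed in the world has none). Each returns a list of dicts, best first, with "score" (0 to 1); they miss things now and then, are a little off and sometimes report something else, mostly with a low value. They report only what shows in the picture. A call takes as long as a camera call.
- spot_in(label, camera): "centre" ([column, row] as shares, 0 to 1, of the picture: columns of its width, rows of its height, amid what is visible of it).
- regions_of(label, camera): "mask" (480x640 bool, what is visible of it) and "centre" ([column, row] as shares, 0 to 1, of the picture: columns of its width, rows of its height, amid what is visible of it).
- pinpoint(label, camera): "centre" ([column, row] as shares, 0 to 1, of the picture: columns of its width, rows of its height: a listed point, or the origin of a listed thing).
The state is a dict: "time_s": time; "qpos": joint angles; "qd": joint speeds; "tau": joint torques, N m; "position": TCP position; "tool_rot": TCP orientation; "contact_force": force on the tool from outside, world axes, zero at the start; "torque": the same for the moment, N m; "finger_gap": finger opening in m; "finger_force": force on a finger pad.
Only numpy, scipy, OpenCV 4.12 (cv2) and the standard library are available. Lean on these libraries where they do the work, as an engineer would, in place of code of your own. Each camera call takes 0.05 s, during which the arm holds its last target. There are 200 camera calls.

## Working session

There is one attempt and no reset: what is moved stays moved. The work goes in short steps, Python scripts to look and compute and a shell command to move; the robot and the scene stay as the last step left them, time stands still between calls to the robot, and variables do not carry over. Pictures are saved under pics/ and viewed, at most 10 in all, crops included, and the job is handed in when it is done.

```bash
mkdir -p pics; cat > h.py <<'E'
from station import *
import numpy as np, cv2
from scipy.spatial.transform import Rotation as R
def ray(cam,c):
    p=camera_params(cam);K=np.array(p["K"]);k=p["k1"]
    d=np.array([(c[0]*640-K[0,2])/K[0,0],(c[1]*480-K[1,2])/K[1,1]])
    u=d.copy()
    for _ in range(30): u=d/(1+k*(u@u))
    Rm=R.from_rotvec(p["rvec"]).as_matrix();t=np.array(p["tvec"])
    return -Rm.T@t, Rm.T@np.array([u[0],u[1],1])
def atz(cam,c,z):
    o,d=ray(cam,c);return o+d*(z-o[2])/d[2]
def proj(cam,P):
    p=camera_params(cam);K=np.array(p["K"])
    q=R.from_rotvec(p["rvec"]).apply(P)+np.array(p["tvec"]);u=q[:2]/q[2];u=u*(1+p["k1"]*(u@u))
    return K[0,0]*u[0]+K[0,2],K[1,1]*u[1]+K[1,2]
E
python3 - <<'E'
from h import *
s=read_state();print({k:np.round(v,3).tolist() for k,v in s.items()})
for c in("scene","top"):
    cv2.imwrite(f"pics/{c}0.png",camera(c)[:,:,::-1])
    for l,z in(("stand",0),("lock_knob_grip",.072),("focus_grip",.049),("lever_pivot",.049)):
        for r in pinpoint(l,c)[:2]: print(c,l,round(r["score"],2),np.round(np.array(r["centre"])*[640,480],1),np.round(atz(c,r["centre"],z),4))
E
```

```text
{'time_s': 0.0, 'qpos': [-1.474, 0.159, 1.598, -0.0, 1.386, -0.21], 'qd': [0.001, 0.002, -0.0, 0.001, -0.0, 0.0], 'tau': [-0.001, -39.599, -33.143, -0.0, 0.008, 0.0], 'position': [0.174, -0.548, 0.23], 'tool_rot': [-3.103, -0.48, -0.0], 'contact_force': [-0.768, -0.046, -0.166], 'torque': [-0.027, 0.008, -0.029], 'finger_force': 0.0, 'finger_gap': 0.086}
scene stand 0.59 [292. 302.] [ 0.6019 -0.1169  0.    ]
scene lock_knob_grip 0.87 [311.9 247.1] [ 0.5832 -0.0262  0.072 ]
scene focus_grip 0.61 [277.2 276.2] [ 0.5624 -0.112   0.049 ]
scene lever_pivot 0.9 [290.8 312.3] [ 0.6355 -0.1607  0.049 ]
top stand 0.97 [387.5 236.8] [ 0.606  -0.1255  0.    ]
top lock_knob_grip 0.74 [341.7 233.6] [ 0.5892 -0.0171  0.072 ]
top focus_grip 0.65 [380.2 249.8] [ 0.5647 -0.1039  0.049 ]
top lever_pivot 0.76 [406.9 219.2] [ 0.6378 -0.1599  0.049 ]
```

View pics/scene0.png

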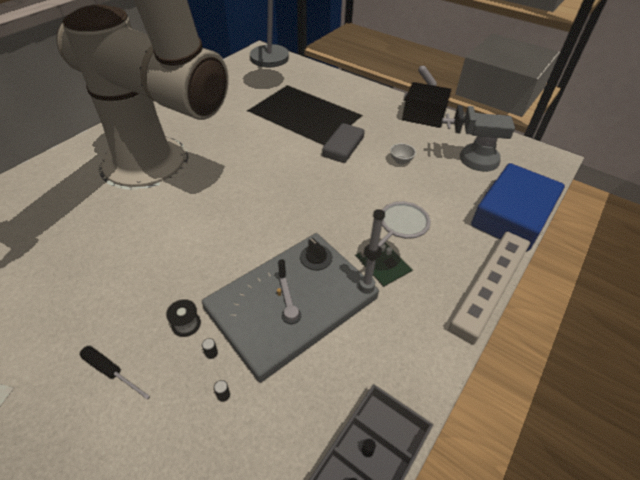

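View pics/top0.png

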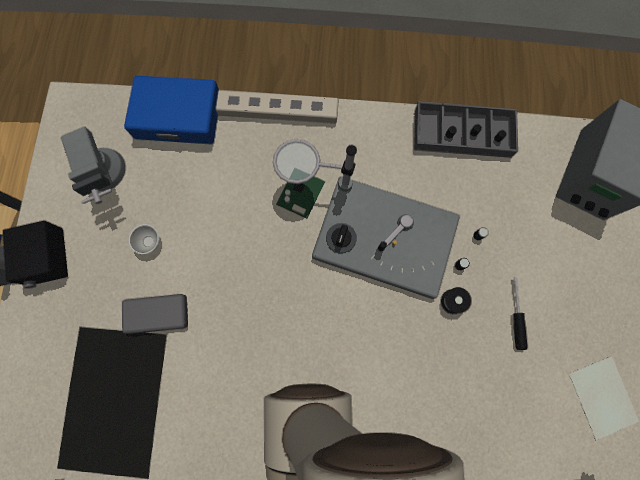

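The scene view shows the knob at about (317,250), the post at (282,268) and the pivot at (291,313). In the top view they are at about (341,237), (382,247) and (405,221), and the stand is turned about -17°. Next I'll fit the base outline and zoom in.

```bash
cat > m.py <<'E'
from h import *
from scipy.optimize import least_squares
def tri(c1,c2):
    A=np.zeros((3,3));b=np.zeros(3)
    for cam,c in(("scene",c1),("top",c2)):
        o,d=ray(cam,c);d=d/np.linalg.norm(d);M=np.eye(3)-np.outer(d,d);A+=M;b+=M@o
    return np.linalg.solve(A,b)
E
python3 - <<'E'
from m import *
ims={c:camera(c)[:,:,::-1] for c in("scene","top")}
a=ims["scene"][220:390,190:390];b=ims["top"][130:310,270:480]
a=cv2.resize(a,(400,340),interpolation=cv2.INTER_CUBIC);b=cv2.resize(b,None,fx=1.9,fy=1.9,interpolation=cv2.INTER_CUBIC)[:340]
cv2.imwrite("pics/crop.png",cv2.resize(np.hstack([a,b]),None,fx=.99,fy=.99))
cs={}
for c in ims:
    for l in("stand","lock_knob","focus_grip","focus_lever"):
        for r in regions_of(l,c)[:1]:
            m=r["mask"];ys,xs=np.nonzero(m);print(c,l,round(r["score"],2),m.sum(),xs.min(),xs.max(),ys.min(),ys.max(),np.array(r["centre"])*[640,480])
            if l=="stand":
                h=cv2.convexHull(np.c_[xs,ys].astype(np.int32));print(cv2.approxPolyDP(h,5,True)[:,0].tolist())
    for l in("lock_knob_grip","focus_grip","lever_pivot","stand"):
        r=pinpoint(l,c)
        if r: cs[c,l]=r[0]["centre"]
for l in("lock_knob_grip","focus_grip","lever_pivot","stand"):
    if ("scene",l) in cs and ("top",l) in cs: print(l,tri(cs["scene",l],cs["top",l]).round(4))
E
```

```text
scene stand 0.66 16140 201 429 201 382 [297.408 293.376]
[[428, 215], [428, 228], [375, 299], [260, 382], [203, 308], [207, 295], [313, 233], [391, 202], [413, 203]]
scene lock_knob 0.7 380 306 326 238 263 [315.904 253.68 ]
scene focus_lever 0.85 541 278 298 259 320 [284.416 293.616]
top stand 0.66 13640 273 459 140 298 [376.768 227.616]
[[437, 296], [315, 259], [274, 169], [276, 149], [292, 140], [353, 144], [457, 213]]
top lock_knob 0.83 270 333 349 225 246 [342.912 233.712]
top focus_grip 0.55 74 378 386 241 251 [379.392 247.776]
top focus_lever 0.54 338 377 412 215 251 [396.096 232.704]
lock_knob_grip [ 0.548  -0.1591  0.1897]
focus_grip [ 0.5644 -0.1012  0.0396]
lever_pivot [ 0.6362 -0.1589  0.0482]
stand [ 0.5994 -0.1179  0.0024]
```

View pics/crop.png

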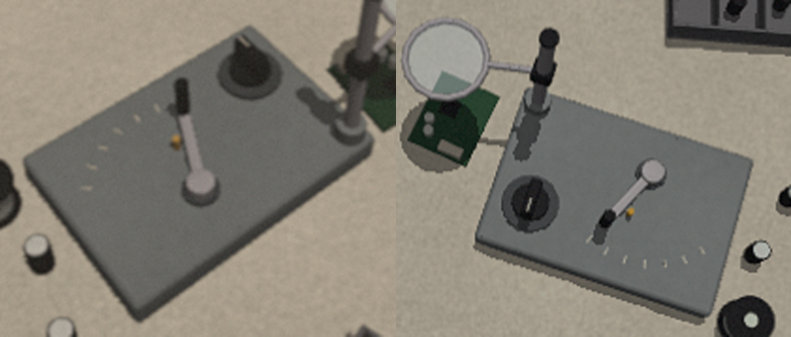

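The crop shows the base corners clearly. The knob disc is at about (250,73) in the left half and (531,203) in the right half, with the bar along the stand's x. I'll fit the stand pose from the corners.

```bash
python3 - <<'E'
from m import *
S=lambda x,y:(x/1.98+190,y/1.98+220); T=lambda x,y:((x-396)/1.881+270,y/1.881+130)
C={'FL':(.1,.145),'FR':(.1,-.145),'NR':(-.1,-.145),'NL':(-.1,.145)}
obs=[("scene",'NR',S(26,158)),("scene",'NL',S(248,28)),("scene",'FL',S(372,142)),("scene",'FR',S(140,308)),
("top",'FR',T(752,160)),("top",'NR',T(712,312)),("top",'NL',T(478,240))]
def f(p,o=obs):
    c,s=np.cos(p[2]),np.sin(p[2]);r=[]
    for cam,k,uv in o:
        x,y=C[k];r+=list(np.array(proj(cam,np.array([p[0]+c*x-s*y,p[1]+s*x+c*y,.035])))-uv)
    return np.array(r)
for n,o in(("all",obs),("scene",obs[:4]),("top",obs[4:])):
    s=least_squares(f,[.6,-.12,-.3],args=(o,));p=s.x;print(n,p.round(4),s.fun.round(1))
    if n=="all":P=p
n=lambda uv:(uv[0]/640,uv[1]/480)
K=[atz(c,n(uv),.049) for c,uv in(("scene",S(250,73)),("top",T(531,203)))];print("knob disc",np.round(K,4))
pv=[atz(c,n(uv),.055) for c,uv in(("scene",S(201,183)),("top",T(653,171)))];print("pivot",np.round(pv,4))
ps=[atz(c,n(uv),.095) for c,uv in(("scene",S(181,82)),("top",T(606,217)))];print("post top",np.round(ps,4))
Rz=np.array([[np.cos(P[2]),-np.sin(P[2])],[np.sin(P[2]),np.cos(P[2])]])
for q in K+pv+ps: print("in stand",(Rz.T@(q[:2]-P[:2])).round(4))
for q in ((.636,-.159),): print("grip from pivot",np.array(q)+Rz@(.085*np.array([-np.cos(.44),np.sin(.44)])))
E
```

```text
all [ 0.6049 -0.1208 -0.2453] [-3.6 -0.1  0.9 -3.6  3.1 -3.2 -1.6  1.8  2.1 -2.5  0.6  1.3 -2.  -1.9]
scene [ 0.6064 -0.1212 -0.2494] [-3.2  0.2  1.7 -3.1  3.7 -2.4 -1.5  2.4]
top [ 0.6024 -0.1199 -0.2363] [ 1.5 -2.1  0.8  2.  -2.2 -0.1]
knob disc [[ 0.5945 -0.0258  0.049 ]
 [ 0.5848 -0.0188  0.049 ]]
pivot [[ 0.6392 -0.163   0.055 ]
 [ 0.6323 -0.1583  0.055 ]]
post top [[ 0.5705 -0.1058  0.095 ]
 [ 0.5653 -0.1007  0.095 ]]
in stand [-0.0331  0.0896]
in stand [-0.0443  0.0941]
in stand [ 0.0435 -0.0327]
in stand [ 0.0357 -0.0298]
in stand [-0.037   0.0062]
in stand [-0.0433  0.0099]
grip from pivot [ 0.57019273 -0.10520034]
```

```bash
cat > go.py <<'E'
from h import *
import sys
def rel(P,yawx):  # world TCP target, world heading of tool x
    s=read_state();Rt=R.from_rotvec(s["tool_rot"])
    d=Rt.inv().apply(np.array(P)-s["position"])*1000
    G=R.from_matrix(np.array([[np.cos(yawx),np.sin(yawx),0],[np.sin(yawx),-np.cos(yawx),0],[0,0,-1]]))
    print("pos",np.round(s["position"],4),"shift(tool,mm)",d.round(1),"turn",(Rt.inv()*G).as_rotvec().round(3),"t",s["time_s"],"q6",round(s["qpos"][5],2))
if __name__=="__main__": rel([float(v) for v in sys.argv[1:4]],float(sys.argv[4]))
E
python3 -c "
import station;print([n for n in dir(station) if n[0]!='_']);print(getattr(station,'pinch_z',None))
from go import *
rel((.589,-.022,.2),-.245);rel((.589,-.022,.2),-.245+np.pi);print(R.from_rotvec(read_state()['tool_rot']).as_matrix().round(3))"
```

```text
['Unreachable', 'camera', 'camera_params', 'finish_job', 'pinch_z', 'pinpoint', 'read_state', 'regions_of', 'spot_in']
0.0187
pos [ 0.1736 -0.5482  0.2313] shift(tool,mm) [ 554.9 -376.1   31.3] turn [ 0.    -0.     0.552] t 1.4 q6 -0.21
pos [ 0.1736 -0.5482  0.2313] shift(tool,mm) [ 554.9 -376.1   31.3] turn [ 0.    0.   -2.59] t 1.4 q6 -0.21
[[ 0.953  0.302  0.   ]
 [ 0.302 -0.953 -0.   ]
 [-0.     0.    -1.   ]]
```

```bash
python3 -m handwheel '[[[33,-22,2,0,0,0,0.6],[33,-22,2,0,0,0,0.6],[33,-22,2,0,0,0,0.6],[33,-22,2,0,0,0,0.6],[33,-22,2,0,0,0,0.6],[33,-22,2,0,0,0,0.6],[33,-22,2,0,0,0,0.6],[33,-22,2,0,0,0,0.6],[33,-22,2,0,0,0,0.6],[33,-22,2,0,0,0,0.6]]]'
python3 -m handwheel '[[[33,-22,0,0,0,0,0.6],[33,-22,0,0,0,0,0.6],[33,-22,0,0,0,0,0.6],[33,-22,0,0,0,0,0.6],[33,-22,0,0,0,0,0.6],[33,-22,0,0,0,0,0.6],[27,-22,0,0,0,0,0.6],[0,0,0,0,0,-0.12,0.6],[0,0,0,0,0,-0.12,0.6],[0,0,0,0,0,-0.12,0.6]]]'
python3 -m handwheel '[[[0,0,0,0,0,-0.12,0.6],[0,0,0,0,0,-0.12,0.6],[0,0,0,0,0,-0.12,0.6],[0,0,0,0,0,-0.12,0.6],[0,0,0,0,0,-0.12,0.6],[0,0,0,0,0,-0.12,0.6],[0,0,0,0,0,-0.12,0.6],[0,0,0,0,0,-0.12,0.6],[0,0,0,0,0,-0.12,0.6],[0,0,0,0,0,-0.12,0.6]]]'
python3 -m handwheel '[[[0,0,0,0,0,-0.12,0.6],[0,0,0,0,0,-0.12,0.6],[0,0,0,0,0,-0.12,0.6],[0,0,0,0,0,-0.12,0.6],[0,0,0,0,0,-0.12,0.6],[0,0,0,0,0,-0.12,0.6],[0,0,0,0,0,-0.12,0.6],[0,0,0,0,0,-0.12,0.6],[0,0,0,0,0,-0.12,0.6],[0,0,0,0,0,0,0.6]]]'
python3 go.py .589 -.022 .1 2.897
```

```text
time_s: 2.23
position: [0.4227, -0.2371, 0.2115]
tool_rot: [3.104, 0.48, 0.001]
contact_force: [0.4, -0.6, 0.5]
finger_gap: 0.0512
finger_force: 0.0
time_s: 3.07
position: [0.59, -0.0231, 0.2111]
tool_rot: [-2.965, -1.039, 0.0]
contact_force: [0.2, -0.2, -0.5]
finger_gap: 0.0514
finger_force: 0.0
time_s: 3.9
position: [0.5898, -0.024, 0.2113]
tool_rot: [-1.862, -2.53, 0.0]
contact_force: [0.7, 0.0, -0.2]
finger_gap: 0.0514
finger_force: 0.0
time_s: 4.73
position: [0.5898, -0.024, 0.2113]
tool_rot: [-0.301, -3.127, -0.0]
contact_force: [0.1, -0.2, 0.5]
finger_gap: 0.0512
finger_force: 0.0
pos [ 0.5898 -0.024   0.2113] shift(tool,mm) [  1.1   1.8 111.3] turn [ 0.    -0.     0.053] t 4.7333 q6 -1.62
```

```bash
python3 -m handwheel '[[[1,2,30,0,0,0.053,0.6],[0,0,40,0,0,0,0.6],[0,0,36,0,0,0,0.6],[0,0,0,0,0,0,0.6],[0,0,0,0,0,0,0.6]]]'
python3 - <<'E'
from h import *
a=camera("scene")[:,:,::-1][195:295,250:370];b=camera("top")[:,:,::-1][175:275,290:410]
print(read_state()["position"])
for c,o in(("scene",(250,195)),("top",(290,175))):
    for P in((.5890,-.022,.1),(.589,-.022,.079)):
        u=proj(c,np.array(P));print(c,(u[0]-o[0])*3.3+(396 if c=="top" else 0),(u[1]-o[1])*3.3)
cv2.imwrite("pics/c1.png",np.hstack([cv2.resize(i,(396,330),interpolation=cv2.INTER_CUBIC) for i in(a,b)]))
E
```

```text
time_s: 5.15
position: [0.5875, -0.0214, 0.1037]
tool_rot: [-0.391, -3.112, -0.001]
contact_force: [0.3, 0.8, 0.9]
finger_gap: 0.0515
finger_force: 0.0
[ 0.59093696 -0.02226374  0.10799256]
scene 216.58407358336368 141.43581229314057
scene 216.00821861714405 164.58175198045168
top 576.6522623450509 184.66255967932872
top 574.7256977825296 191.93109081724845
```

View pics/c1.png

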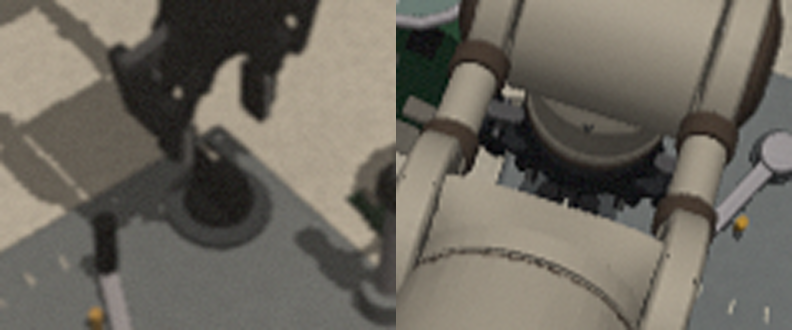

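The scene crop shows the fingertips at (178,160) and (262,115), straddling the knob whose disc is at (217,205). That matches the projected axis within about 3 mm. Next I'll go down and close.

```bash
python3 -m handwheel '[[[0,0,20,0,0,0,0.6],[0,0,20,0,0,0,0.6],[0,0,10,0,0,0,0.6],[0,0,0,0,0,0,0.6],[0,0,0,0,0,0,0.6]]]'; python3 go.py .589 -.022 .055 2.897
```

```text
time_s: 5.67
position: [0.5902, -0.022, 0.0569]
tool_rot: [0.389, 3.116, -0.0]
contact_force: [0.0, -1.0, 0.0]
finger_gap: 0.0512
finger_force: 0.0
pos [ 0.5902 -0.022   0.0569] shift(tool,mm) [ 1.2 -0.2  1.9] turn [ 0.     0.002 -0.004] t 5.6667 q6 -1.56
```

```bash
python3 -m handwheel '[[[0,0,1,0,0,0,0.05],[0,0,0,0,0,0,0.05],[0,0,0,0,0,0,0.05],[0,0,0,0,0,0,0.05],[0,0,0,0,0,0,0.05],[0,0,0,0,0,0,0.05]]]'
```

```text
time_s: 6.17
position: [0.5911, -0.019, 0.0562]
tool_rot: [0.389, 3.114, 0.008]
contact_force: [3.0, 12.7, 4.4]
finger_gap: 0.0127
finger_force: 60.6
```

```bash
python3 -m handwheel '[[[0,3,0,0,0,0,0.05],[0,0,0,0,0,0,0.05],[0,0,0,0,0,0,0.05]]]';python3 -m handwheel '[[[0,0,0,0,0,0.1,0.05],[0,0,0,0,0,0.1,0.05],[0,0,0,0,0,0.1,0.05],[0,0,0,0,0,0,0.05],[0,0,0,0,0,0,0.05]]]'; python3 go.py .589 -.022 .055 2.897
```

```text
time_s: 6.42
position: [0.5911, -0.0187, 0.0562]
tool_rot: [0.388, 3.115, 0.0]
contact_force: [-1.6, 1.3, 6.4]
finger_gap: 0.0128
finger_force: 60.9
time_s: 6.83
position: [0.5907, -0.0196, 0.0562]
tool_rot: [0.849, 3.023, -0.002]
contact_force: [-2.6, -1.2, 6.8]
finger_gap: 0.0128
finger_force: 60.9
pos [ 0.5907 -0.0196  0.0562] shift(tool,mm) [ 0.2 -2.9  1.2] turn [-0.001  0.002 -0.303] t 6.8333 q6 -1.26
```

```bash
python3 -m handwheel '[[[0,0,0,0,0,0.1,0.05],[0,0,0,0,0,0.1,0.05],[0,0,0,0,0,0.1,0.05],[0,0,0,0,0,0.1,0.05],[0,0,0,0,0,0,0.05],[0,0,0,0,0,0,0.05]]]'; python3 -m handwheel '[[[0,0,0,0,0,0.1,0.05],[0,0,0,0,0,0.1,0.05],[0,0,0,0,0,0.1,0.05],[0,0,0,0,0,0.1,0.05],[0,0,0,0,0,0.02,0.05],[0,0,0,0,0,0,0.05],[0,0,0,0,0,0,0.05]]]';python3 go.py .589 -.022 .055 2.897; python3 -c "
from h import *
print(read_state()['torque'])"
```

```text
time_s: 7.33
position: [0.5897, -0.0206, 0.0561]
tool_rot: [1.434, 2.795, -0.005]
contact_force: [-6.5, -5.0, 9.2]
finger_gap: 0.013
finger_force: 61.4
time_s: 7.92
position: [0.5884, -0.0211, 0.0562]
tool_rot: [-1.983, -2.435, 0.009]
contact_force: [-12.3, -7.3, 13.8]
finger_gap: 0.0127
finger_force: 62.0
pos [ 0.5884 -0.0211  0.0562] shift(tool,mm) [-1.   0.4  1.2] turn [-0.006 -0.    -1.122] t 7.9167 q6 -0.44
[-1.22511978  2.16122863  0.07761489]
```

```bash
python3 -m handwheel '[[[0,0,0,0,0,0,0.5],[0,0,0,0,0,0,0.5],[0,0,0,0,0,0,0.5],[0,0,0,0,0,0,0.5],[0,0,-30,0,0,0,0.5],[0,0,-30,0,0,0,0.5],[0,0,-10,0,0,-0.12,0.5],[0,0,0,0,0,-0.12,0.5],[0,0,0,0,0,-0.12,0.5],[0,0,0,0,0,-0.12,0.5]]]';python3 -m handwheel '[[[0,0,0,0,0,-0.12,0.5],[0,0,0,0,0,-0.12,0.5],[0,0,0,0,0,-0.12,0.5],[0,0,0,0,0,-0.12,0.5],[0,0,0,0,0,-0.12,0.5],[0,0,0,0,0,-0.04,0.5],[0,0,0,0,0,0,0.5],[0,0,0,0,0,0,0.5]]]';python3 go.py .567 -.103 .12 2.897
```

```text
time_s: 8.75
position: [0.5902, -0.0188, 0.1247]
tool_rot: [1.34, 2.841, 0.0]
contact_force: [0.1, -0.2, -0.4]
finger_gap: 0.043
finger_force: 0.0
time_s: 9.42
position: [0.5899, -0.0187, 0.1242]
tool_rot: [-0.39, -3.117, -0.0]
contact_force: [-0.3, -0.4, -0.4]
finger_gap: 0.0428
finger_force: 0.0
pos [ 0.5899 -0.0187  0.1242] shift(tool,mm) [  1.4 -87.3   4.2] turn [ 0.    -0.    -0.004] t 9.4167 q6 -1.56
```

```bash
python3 -m handwheel '[[[1,-29,0,0,0,0,0.5],[0,-29,0,0,0,0,0.5],[0,-29,0,0,0,0,0.5],[0,0,0,0,0,0,0.5],[0,0,0,0,0,0,0.5],[0,0,0,0,0,0,0.5]]]'
python3 - <<'E'
from h import *
print(read_state()["position"])
a=camera("scene")[:,:,::-1][195:315,240:360];b=camera("top")[:,:,::-1][175:295,310:430]
for c,o in(("scene",(240,195)),("top",(310,175))):
    for P in((.567,-.103,.095),(.567,-.103,.12),(.5895,-.02,.079)):
        u=proj(c,np.array(P));print(c,P,(u[0]-o[0])*3.3+(396 if c=="top" else 0),(u[1]-o[1])*3.3)
cv2.imwrite("pics/c2.png",np.hstack([cv2.resize(i,(396,396),interpolation=cv2.INTER_CUBIC) for i in(a,b)]))
E
```

```text
time_s: 9.92
position: [0.5677, -0.1027, 0.1243]
tool_rot: [0.39, 3.117, 0.001]
contact_force: [-0.6, 1.1, -0.7]
finger_gap: 0.0428
finger_force: 0.0
[ 0.56768403 -0.10265371  0.12426965]
scene (0.567, -0.103, 0.095) 135.07503968549813 213.33017005754775
scene (0.567, -0.103, 0.12) 133.20804045289853 185.16871061224714
scene (0.5895, -0.02, 0.079) 251.61952152598505 162.98494591716266
top (0.567, -0.103, 0.095) 636.2414576348183 229.82866168403496
top (0.567, -0.103, 0.12) 641.9161515733307 221.93795556012734
top (0.5895, -0.02, 0.079) 505.6735062344895 190.94632209339076
```

View pics/c2.png

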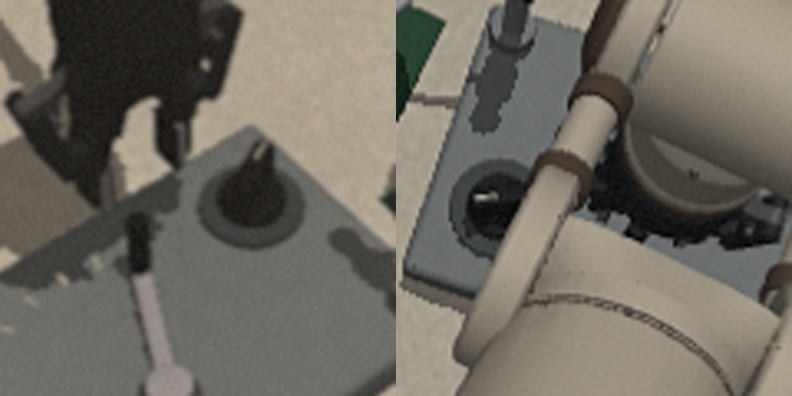

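The scene crop shows the knob bar turned, its mark now toward the left. The post top is at (138,218), between and below the fingertips at (105,205) and (180,165). I'll go down and close on the post.

```bash
python3 -m handwheel '[[[0,0,20,0,0,0,0.5],[0,0,20,0,0,0,0.5],[0,0,14,0,0,0,0.5],[0,0,10,0,0,0,0.5],[0,0,0,0,0,0,0.5],[0,0,0,0,0,0,0.5]]]'; python3 -m handwheel '[[[0,0,0,0,0,0,0.35],[0,0,0,0,0,0,0.3],[0,0,0,0,0,0,0.25],[0,0,0,0,0,0,0.25]]]'
```

```text
time_s: 10.52
position: [0.5676, -0.1024, 0.0602]
tool_rot: [-0.387, -3.117, -0.0]
contact_force: [-0.1, 0.2, -0.1]
finger_gap: 0.0423
finger_force: 0.0
time_s: 10.85
position: [0.5681, -0.1032, 0.0611]
tool_rot: [0.388, 3.116, -0.001]
contact_force: [-0.4, -0.6, -0.3]
finger_gap: 0.0211
finger_force: 0.0
```

```bash
python3 -m handwheel '[[[0,0,0,0,0,0,0.05],[0,0,0,0,0,0,0.05],[0,0,0,0,0,0,0.05],[0,0,0,0,0,0,0.05],[0,0,0,0,0,0,0.05],[0,0,0,0,0,0,0.05]]]'; python3 -c "
from h import *
s=read_state();print(s['position'],s['contact_force'],s['torque'],s['finger_gap'])"
```

```text
time_s: 11.35
position: [0.5678, -0.1039, 0.0609]
tool_rot: [0.388, 3.117, -0.002]
contact_force: [-2.4, -5.4, 3.9]
finger_gap: 0.0125
finger_force: 58.5
[ 0.56777867 -0.10392874  0.0608631 ] [-2.39390283 -5.37960669  3.91880902] [-0.76689435  0.41287895 -0.05220846] 0.012542898433956798
```

Gripped, with the post against its rest stop at (0.5678,-0.1039). The arc in tool axes is x = 85(cos(.44-a)-cos .44), y = 85(sin(.44-a)-sin .44). I'll swing two clicks first.

```bash
cat > ang.py <<'E'
from h import *
s=read_state();d=(s["position"][:2]-np.array([.56778,-.10393]))*1000
th=2.897;x=np.array([np.cos(th),np.sin(th)]);y=np.array([np.sin(th),-np.cos(th)])
dx,dy=d@x,d@y
r=R.from_rotvec(s["tool_rot"]).as_matrix()
f=np.array(s["contact_force"])
print("tool disp",round(dx,2),round(dy,2),"ang",round(.44-np.arcsin(dy/85+np.sin(.44)),3),"chord ang",round(2*np.arcsin(np.hypot(dx,dy)/170),3),"F tool",(f[:2]@x).round(1),(f[:2]@y).round(1),"heading",np.arctan2(r[1,0],r[0,0]).round(3),"gap",s["finger_gap"],s["time_s"])
E
python3 ang.py
python3 -m handwheel '[[[1.8,-4.4,0,0,0,0,0.05],[1.7,-4.3,0,0,0,0,0.05],[1.3,-4.5,0,0,0,0,0.05],[1.2,-4.5,0,0,0,0,0.05],[0,0,0,0,0,0,0.05],[0,0,0,0,0,0,0.05]]]'; python3 ang.py
python3 -m handwheel '[[[0.8,-4.6,0,0,0,0,0.05],[0.7,-4.6,0,0,0,0,0.05],[0.3,-4.7,0,0,0,0,0.05],[0.2,-4.6,0,0,0,0,0.05],[0,0,0,0,0,0,0.05],[0,0,0,0,0,0,0.05]]]'; python3 ang.py
```

```text
tool disp 0.0 0.0 ang -0.0 chord ang 0.0 F tool 1.0 -5.8 heading 2.894 gap 0.012542898433956798 11.35
time_s: 11.85
position: [0.558, -0.1185, 0.0608]
tool_rot: [0.389, 3.116, 0.001]
contact_force: [0.7, 3.1, 5.3]
finger_gap: 0.0127
finger_force: 58.7
tool disp 5.98 -16.52 ang 0.206 chord ang 0.207 F tool 0.1 3.2 heading 2.893 gap 0.01274846991930418 11.85
time_s: 12.35
position: [0.5511, -0.1357, 0.0608]
tool_rot: [0.389, 3.117, 0.002]
contact_force: [-0.2, 3.8, 7.8]
finger_gap: 0.0125
finger_force: 58.9
tool disp 8.46 -34.87 ang 0.424 chord ang 0.425 F tool 1.1 3.7 heading 2.893 gap 0.01245447316730548 12.35
```

```bash
python3 -m handwheel '[[[-0.2,-4.6,0,0,0,0,0.05],[-0.3,-4.7,0,0,0,0,0.05],[-0.7,-4.6,0,0,0,0,0.05],[-0.8,-4.7,0,0,0,0,0.05],[0,0,0,0,0,0,0.05],[0,0,0,0,0,0,0.05]]]'; python3 ang.py
python3 -m handwheel '[[[-1.2,-4.5,0,0,0,0,0.05],[-1.3,-4.5,0,0,0,0,0.05],[-1.6,-4.4,0,0,0,0,0.05],[-1.7,-4.4,0,0,0,0,0.05],[0,0,0,0,0,0,0.05],[0,0,0,0,0,0,0.05],[0,0,0,0,0,0,0.05]]]'; python3 ang.py
```

```text
time_s: 12.85
position: [0.5481, -0.1541, 0.0607]
tool_rot: [-0.389, -3.117, -0.002]
contact_force: [-0.7, 3.3, 7.6]
finger_gap: 0.0123
finger_force: 59.1
tool disp 6.91 -53.43 ang 0.644 chord ang 0.645 F tool 1.5 3.0 heading 2.893 gap 0.012309292853196017 12.85
time_s: 13.43
position: [0.5492, -0.1727, 0.0607]
tool_rot: [-0.389, -3.116, -0.002]
contact_force: [-2.7, 4.0, 8.3]
finger_gap: 0.0122
finger_force: 59.1
tool disp 1.34 -71.22 ang 0.865 chord ang 0.865 F tool 3.6 3.2 heading 2.894 gap 0.01217921114783209 13.4333
```

```bash
python3 -m handwheel '[[[-0.6,-1.2,0,0,0,0,0.05],[0,0,0,0,0,0,0.05],[0,0,0,0,0,0,0.05],[0,0,0,0,0,0,0.05]]]'; python3 ang.py
python3 - <<'E'
from h import *
a=camera("scene")[:,:,::-1]
for _ in range(2): read_state()
cv2.imwrite("pics/c3.png",cv2.resize(a[200:390,190:440],(750,570),interpolation=cv2.INTER_CUBIC))
E
```

```text
time_s: 13.77
position: [0.5494, -0.1737, 0.0607]
tool_rot: [-0.388, -3.116, -0.003]
contact_force: [-2.6, 4.6, 9.4]
finger_gap: 0.0124
finger_force: 59.2
tool disp 0.95 -72.13 ang 0.876 chord ang 0.876 F tool 3.6 3.8 heading 2.894 gap 0.012431713254420057 13.7667
```

View pics/c3.png

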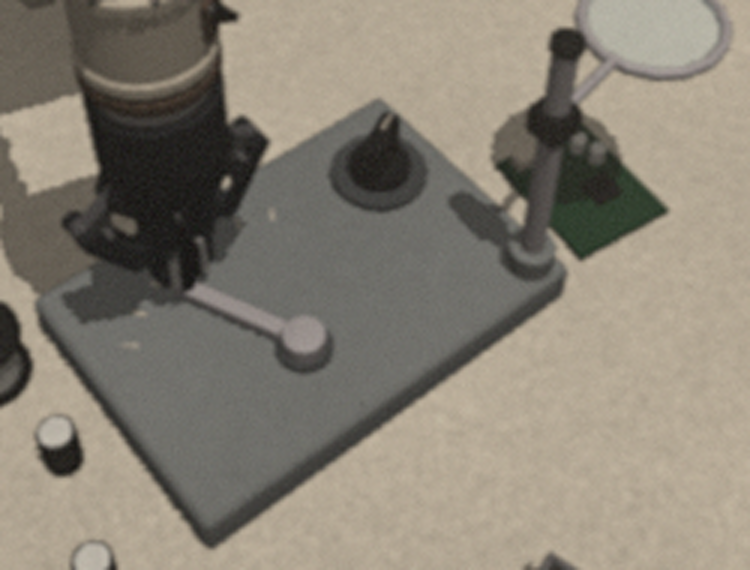

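The picture shows the lever held with exactly two marks (the fifth and sixth) left beyond it at (140,313) and (130,345). The brass pin has sunk, the knob is turned and the bystanders in view haven't moved. The lever reads 0.876 rad with about 5 N at the grip, which fits the fourth seat.

```bash
python3 -c "
from station import *
print(finish_job())"
```

```text
the job is handed in; nothing more can be done
None
```

The job is handed in: the lock knob is turned to its seat, and the fingers hold the lever still at the fourth click (0.876 rad measured, 0.88 nominal).

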